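Index a scope coupler in the V-groove by its light post

TASK

Beside the light source, three steel scope couplers lie in white rests. Take the one with a light post sticking out of its side, lay it in the V-groove of the notched aluminium block with the post above the notch, and then roll it in the groove by pressing the post down until you feel the post come to rest at the bottom of the notch. Leave it lying there.

Things in the scene. Friction and masses are not known exactly. Their poses are not given: they have to be found in the camera images.
- coupler_mid (a point): Middle of the coupler, on its axis: a loose lying steel barrel 36 mm in diameter, 0.3 kg, grip it here (bare 30 mm either way, open beside it, base plate 45 mm below). Own x = barrel axis: barrel from -62 to +75 mm, black eyecup (48 mm dia) at -74 to -62. A 10 mm post stands square to it at x = +55 on its +y side, 30 degrees above level at the start. The couplers without a post are bystanders.
- post_tip (a point): Outer end of the coupler's light post, 70 mm from the barrel's axis, 55 mm from coupler_mid along the barrel. The end is round, 5 mm radius.
- groove (a point): Where coupler_mid is when the coupler lies in the groove of the fixed aluminium block, 55 mm above the table. Own x = along the groove; lay the coupler with its x the same way. 90-degree V on two supports, x = -46 to -30 and +30 to +80 mm, tops 1 mm below the axis, open between. Friction stops a coupler from rolling by itself; a few newtons down on the post 30 to 45 mm from the axis roll it.
- notch (a point): Where post_tip is when the post lies level in the notch: x = +55, y = +70 mm, z = 0 in groove's frame. The notch, on the groove's +y side, is 26 mm wide along x between two cheeks (12 mm thick, y = 24 to 64 mm) with tops 4 mm above the axis. Its rigid floor (y = 34 to 60 mm) is 5 mm below the axis, so the level post's top is 5 mm above the axis.
There are look-alikes about, which are no part of the job. Leave any turquoise or yellow look-alike of the part that bears groove alone.

How it is judged:
By the outcome, as a careful person would: the job done as asked, in the order asked, and still so for the second after the job is handed in, with the robot touching nothing.
It also fails if it takes over 40 s, if anything falls off the work surface, if the arm or the gripper's body presses on something with over 40 N, if the wrist force passes 120 N, or if a joint passes its speed limit or range.

ROBOT

A 6-joint arm with a two-finger parallel gripper is mounted at the origin on the work surface. World frame = base frame: x ahead of the robot, y to its left, z up, the work surface at z = 0. Lengths are in m, angles in degrees, forces in N, time in s.
With the tool pointing down it reaches from about 0.25 to 0.725 m from the base axis. Payload 9.7 kg.
Tool frame: the origin (TCP) lies between the finger pads; the fingertips stand 19 mm ahead of it and the grasp point (between the pads) is the TCP; z points along the fingers, y is the line along which they close (so a half turn about z gives the same grasp; the last joint's range is limited). The gripper opens to 85 mm and grips with 20 to 120 N. Pads are 22 mm wide; open, the fingers measure 114 mm over their backs; the gripper's body (76 mm by 85 mm) begins 54 mm behind the grasp point. The pads swing forward as they close: fully open they stand 13 mm farther back than shut.
Start: joints at [-68.468, 4.979, 10.078, 95.1, 0, 90], TCP at [0.202, -0.512, 0.218] pointing down, gripper open.
Joint ranges: [-179.16, 179.16], [-48.56, 103.87], [-65.8, 70.77], [-126.05, 130.52], [-82.76, 87.17], [-180, 180]. Speed limits (degrees/s): [127.2, 127.2, 147.25, 180, 180, 180].

INTERFACE

Orientations are given as [roll, pitch, yaw] about the fixed x, y, z axes, in that order (R = Rz(yaw) Ry(pitch) Rx(roll)).
In Python, from workcell import telemetry, camera, calibration, workorder gives the robot as it stands.
- The arm moves only by the tool play_rows, never from a script. Its argument "increments" is a list of rows, each a list of 3 entries, a list of its own where there are three numbers: the shift along the tool's x, y, z in mm, then the turn, a rotation vector about the tool's x, y, z in degrees, then the closure, from 0 (fully open) to 1 (shut). In form: [[[x, y, z], [ax, ay, az], jaw], ...]. A call has 1 to 20 rows; each row is the pose to reach, as a shift and turn from the pose commanded when the call began, along the tool's axes at that moment; what a row does not reach only later rows make up. A row lasts 1/10 s, in which the tool goes at most 50 mm and 8.59 degrees, less where a joint would pass 70% of its speed; a pose out of reach is approached as far as the arm can. A call with a gripper value outside its range is refused whole. The fingers move at their own pace and stop on an object; "grip_force" is the grip in N (left out, the last holds). Time passes only in rows, so rows that repeat a pose let the fingers close. It gives the time, the measured TCP pose, the force, the opening and the grip force at its end, in the units of the state.
- telemetry.get_obs(): the state, without advancing time (a new reading comes with each control period).
- camera(name): name is "side" or "top"; returns (picture, depth): 384x512x3 uint8, red, green, blue; 384x512 float32, m along the optical axis (not along the pixel's ray), 0 where there is no reading.
- calibration(name): a dict with "vertical_fov" (degrees; the focal length in pixels is half the picture's height over the tangent of half this angle, whatever the lens; pixels are square), "cx", "cy" (the principal point, pixels), "k1" (the pictures are not rectified: a ray, as slopes to the right and down, at radius r is drawn at 1 + k1 r^2 times it, then the intrinsics apply), "rvec" (rotation vector, rad) and "tvec" (3), from world to camera coordinates, as OpenCV has them. Camera axes: x right, y down, z forward; pixel columns grow to the right and rows downward; lengths in m; the calibration is good to about 2 mm. A picture is of the moment at which its call begins. calibration takes no time and is no camera call.
- workorder.job_done(): hands the job in; it is judged then, once.
The state is a dict: "time": time; "q": joint angles; "qd": joint speeds; "joint_efforts": joint torques, N m; "ee_pos": TCP position; "tcp_rot": TCP orientation; "wrist_force": force on the tool from outside, world axes, zero at the start; "torque": the same for the moment, N m; "opening": finger opening in m; "grasp_force": force on a finger pad.
Only numpy, scipy, OpenCV 4.12 (cv2) and the standard library are available. Lean on these libraries where they do the work, as an engineer would, in place of code of your own. Each camera call takes 0.05 s, during which the arm holds its last target. There are 200 camera calls.

## Working session

There is one attempt and no reset: what is moved stays moved. The work goes in short steps, Python scripts to look and compute and a tool call to move; the robot and the scene stay as the last step left them, time stands still between calls to the robot, and variables do not carry over. Pictures are saved under pics/ and viewed, at most 10 in all, crops included, and the job is handed in when it is done.

Besides the shell and the picture viewer there is one more tool, called after "Emit:" as name(argument=value, ...), one argument or row to a line, values as JSON. play_rows: Moves the arm, as the interface text tells. Its arguments: {"type":"object","properties":{"increments":{"type":"array"},"grip_force":{"type":"number"}},"required":["increments"]}

```bash
mkdir -p pics
cat > h.py <<'E'
import numpy as np, cv2
from workcell import telemetry, camera, calibration, workorder
def shot(n,fn):
    im,d=camera(n); np.savez(f'{fn}.npz',im=im,d=d)
    cv2.imwrite(f'pics/{fn}.png',im[:,:,::-1]); return im,d
def load(fn):
    z=np.load(f'{fn}.npz'); return z['im'],z['d']
def K(n):
    c=calibration(n); f=192/np.tan(np.radians(c['vertical_fov'])/2)
    return c,np.array([[f,0,c['cx']],[0,f,c['cy']],[0,0,1.]]),np.array([c['k1'],0,0,0,0.])
def ray(n,u,v):
    c,k,D=K(n); p=cv2.undistortPoints(np.array([[[u,v]]],float),k,D)[0,0]
    R=cv2.Rodrigues(np.array(c['rvec'],float))[0]; t=np.array(c['tvec'],float).ravel()
    return -R.T@t, R.T@np.array([p[0],p[1],1.])
def atz(n,u,v,z):
    o,r=ray(n,u,v); return o+r*(z-o[2])/r[2]
def atd(n,u,v,d):
    o,r=ray(n,u,v); return o+r*d
def proj(n,P):
    c,k,D=K(n); return cv2.projectPoints(np.array(P,float).reshape(-1,1,3),np.array(c['rvec'],float),np.array(c['tvec'],float),k,D)[0][:,0]
def cloud(n,d):
    v,u=np.mgrid[0:384,0:512]; c,k,D=K(n)
    p=cv2.undistortPoints(np.stack([u.ravel(),v.ravel()],1).astype(float)[:,None],k,D)[:,0]
    R=cv2.Rodrigues(np.array(c['rvec'],float))[0]; t=np.array(c['tvec'],float).ravel()
    X=np.c_[p,np.ones(len(p))]*d.ravel()[:,None]
    return ((X-t)@R).reshape(384,512,3)
E
python3 - <<'E'
from h import *
a,_=shot('top','t0');b,_=shot('side','s0')
print(telemetry.get_obs()); print(calibration('top'),calibration('side'))
cv2.imwrite('pics/t0b.png',cv2.resize(a[:,:,::-1],(800,600),interpolation=3))
cv2.imwrite('pics/s0b.png',cv2.resize(b[:,:,::-1],(800,600),interpolation=3))
E
```

```text
{'time': 0.1, 'q': array([-6.84690796e+01,  5.00748087e+00,  1.00399197e+01,  9.50992823e+01,
       -2.93617491e-04,  8.99986205e+01]), 'qd': array([ 0.10713825, -0.07976108,  0.18928965, -0.00865074,  0.07142984,
        0.01015826]), 'joint_efforts': array([ 4.93402695e-04, -5.21562874e+01,  4.65650225e+01,  1.62182125e-02,
        6.30840404e-06,  6.23927065e-06]), 'ee_pos': array([ 0.20177166, -0.51142184,  0.21706675]), 'tcp_rot': array([-1.79933157e+02,  2.92007881e-04,  2.15323002e+01]), 'wrist_force': array([ 0.39346033, -0.69654407,  0.70663963]), 'torque': array([0.01025773, 0.01025361, 0.00057863]), 'grasp_force': 0.0, 'opening': 0.08545719380482646}
{'vertical_fov': 54.87493393944331, 'cx': 256.87577245108366, 'cy': 192.9258108953969, 'k1': -0.03734847723038028, 'rvec': array([ 2.10292959, -2.14301392,  0.20841809]), 'tvec': array([0.0411722 , 0.47716349, 0.97092864])} {'vertical_fov': 55.4110679216158, 'cx': 251.0927673645989, 'cy': 193.68008276761958, 'k1': -0.07020440610191213, 'rvec': array([ 0.58212091, -2.7750425 ,  1.02727593]), 'tvec': array([0.45398878, 0.1730153 , 1.04751752])}
```

View pics/t0b.png

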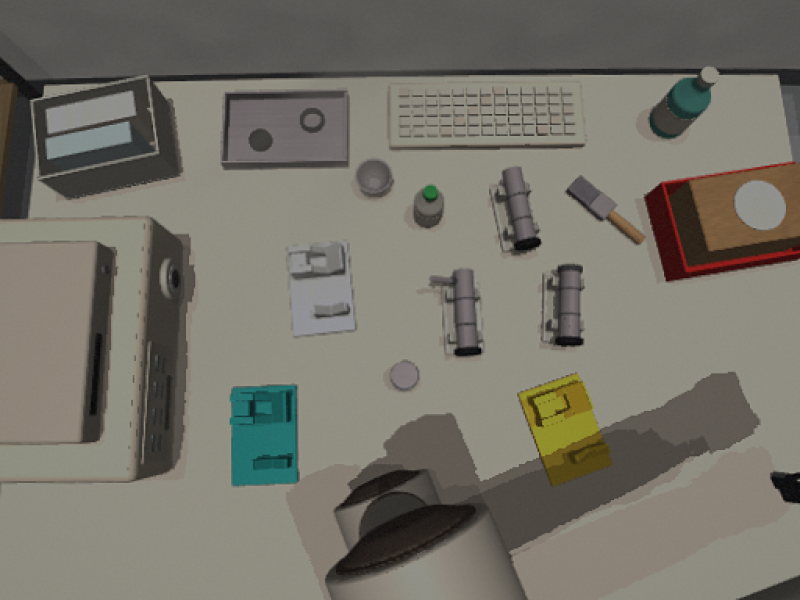

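View pics/s0b.png

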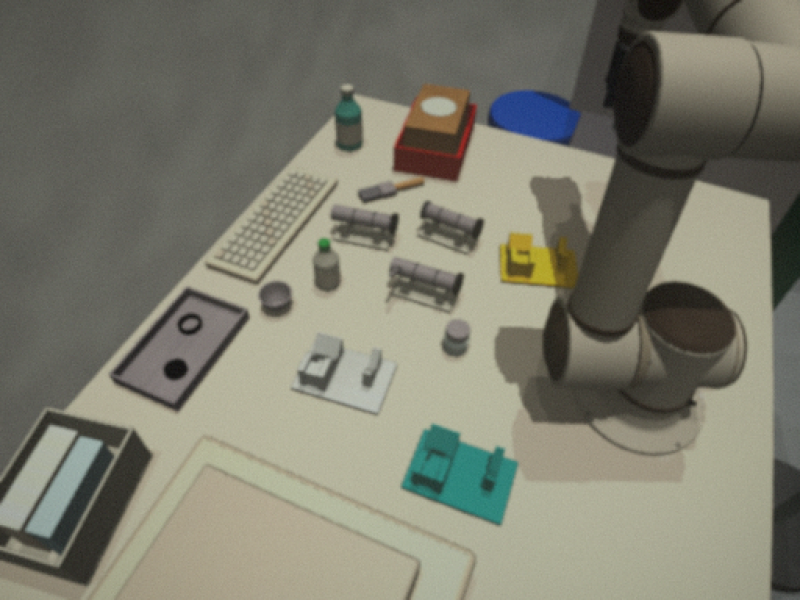

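Top view, 800×600 scale: there are couplers at (463,310), (519,208) and (569,305). Only the first has a stub, at (440,281), so it fits the description. The plain aluminium block is at (321,287); the turquoise and yellow blocks are look-alikes to leave alone. I'll confirm with a crop.

Run:
```python
from h import *
a,d=load('t0'); c=a[145:235,175:315]
cv2.imwrite('pics/c1.png',cv2.resize(c[:,:,::-1],None,fx=5.7,fy=5.7,interpolation=cv2.INTER_CUBIC))
P=cloud('top',d); np.set_printoptions(precision=4,suppress=True)
# coupler: points high
for n,(u0,u1,v0,v1) in dict(coup=(268,318,165,235),block=(178,232,148,218)).items():
    Q=P[v0:v1,u0:u1]; print(n,d[v0:v1,u0:u1].min(),Q[...,2].min(),Q[...,2].max())
    print((Q[::3,::3,2]*1000).astype(int))
```

```text
coup 0.0 -0.007857839985384144 1.0438114992265362
[[ 2 -1 -1 -2 -3  0 -2  0  0  2  0 -1  0  3 -2  1 -2]
 [ 0 -1  0 -3  1  0  1  1  0  2  0 -1  3  0  0  0 -2]
 [ 0  0  0 -3 -2  1  2 -1  0  2 68  1  0 -1 -3 -1 -1]
 [ 0  2 -5  2  0 -4 -1  0 68 74 73 62  0  0  0  0 -2]
 [ 0  0  2 91 86 78 75 71 69 74 69 68  1  0  0  0  0]
 [ 0  0  1 -2 -2 75 77 70 69 73 72 65 -1  0  1 -3 -2]
 [-5  1 -1  0  0  6 10 11 68 71 70 67 12  2 -1  0  0]
 [ 0  1  0  0  0 12 53 48 65 71 72 67 53 50 -1 -1  2]
 [-3  0 -4 -2  0  9 51 48 66 69 73 69 49 51  0 -3  1]
 [ 0  2  0  0  3  9 24 20 66 68 73 70 13 -1  0  0 -1]
 [-3 -2 -1  0  0  8  9  8 63 74 72 67  8  7  0  0  0]
 [ 0  1  3  0  1  8 10 10 65 70 72 70 10  9 -3 -1  3]
 [ 1  0  0 -1 -1  7 10 10 65 72 71 67 11  8 -1 -4  0]
 [ 0 -2 -1  2  1  1 10 10 62 69 72 70 58  6 -1  2  0]
 [-1 -2  0 -2  2 -1  8  8 59 68 74 72 64 10  0 -2  0]
 [-2  0 -3  3  1  0  9 11 61 67 71 70 61 11 -1 -2  2]
 [-4  0 -3  0  1  0 11 56 58 70 72 72 63 58  0  0 -3]
 [-3  0  3  2  2  1 20 50 57 70 72 73 68 53  3 -1  0]
 [ 0 -1  1 -3  0 -1 12 20 56 70 73 70 63 12  1 -1  3]
 [ 0 -1  1  0  0 -1 12  
[... 1878 characters left out ...]
9   37   48
    54   12    0    1]
 [   2    0    0    8   12 1043   10    9   51   45   38   30   34   44
    34    9    6   -2]
 [  -1    2    2   11    7   12    6    8   25   20   13   14    9   12
    10   10   13    0]
 [  -2    0   -1   10    9   11   12    7    7    8   10   10   10    8
    10    8    8    0]
 [  -2    0    0    9   11   10    8    9   10   11   15   11   10   11
     7   12    9    1]
 [   0   -1    0   10    8   12   13    9    8   12    5    9    9    2
     5    1    1   -4]
 [   0   -3   -2   10    4    9    2   -1    0    0    0   -1    0    0
     2   -3    1   -1]
 [   0    2    0   -1    2   -1   -2   -1    1    2    0    0    0   -2
     0   -1   -1    0]]
```

View pics/c1.png

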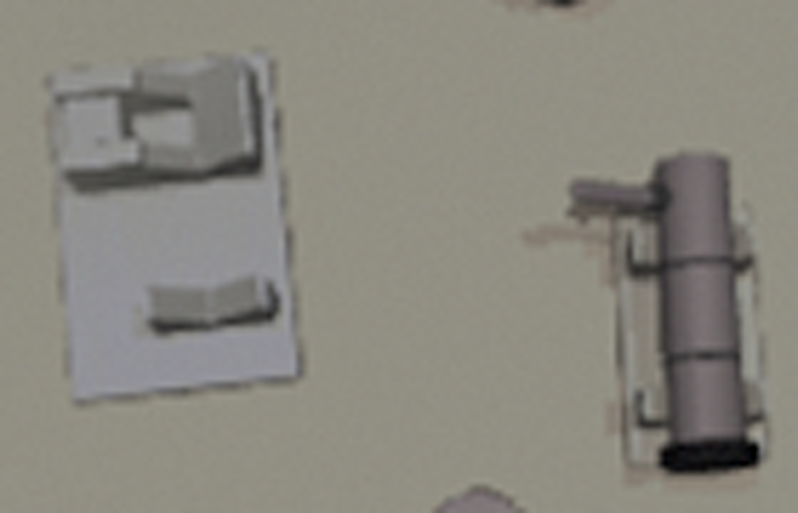

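Confirmed: the crop shows the post on the left coupler's side at crop (610,195) and its eyecup at (710,457). The aluminium block's notch is at (165,128). Next I'll fit both poses to the depth cloud.

```bash
cat > fit.py <<'E'
from h import *
from scipy.optimize import differential_evolution as DE, minimize
np.set_printoptions(precision=4,suppress=True)
def blockz(x,y):
    z=np.full(x.shape,10.)
    sup=((x>-46)&(x<-30))|((x>30)&(x<80))
    vz=55-25.46+np.abs(y); 
    z=np.where(sup&(np.abs(y)<24.5)&~((x>42)&(x<68)),vz,z)
    z=np.where((x>42)&(x<68)&(y<0)&(y>-24.5),vz,z)
    z=np.where((x>30)&(x<80)&(y>24)&(y<64),59,z)
    z=np.where((x>42)&(x<68)&(y>24)&(y<60),np.nan,z)
    return np.where((x>42)&(x<68)&(y>34)&(y<60),50.,z)
def coupz(x,y):
    z=np.full(x.shape,np.nan)
    b=(x>-62)&(x<75); e=(x>-74)&(x<=-62)
    z=np.where(b&(abs(y)<18),55+np.sqrt(np.clip(324-y*y,0,None)),z)
    z=np.where(e&(abs(y)<24),55+np.sqrt(np.clip(576-y*y,0,None)),z)
    c=np.cos(np.pi/6)
    return np.where((abs(x-55)<5)&(y>18)&(y<62),55+y*np.tan(np.pi/6)+5/c,z)
def fit(cam,P,model,c0,R,zmin,yaw):
    Q=P.reshape(-1,3)*1000; c0=np.array(c0)
    Q=Q[(np.hypot(*(Q[:,:2]-c0).T)<R)&(Q[:,2]<120)&(Q[:,2]>zmin)]
    def cost(p):
        c,s=np.cos(p[2]),np.sin(p[2]); d=Q[:,:2]-p[:2]
        z=model(c*d[:,0]+s*d[:,1],-s*d[:,0]+c*d[:,1])
        r=np.where(np.isnan(z),8,np.abs(Q[:,2]-z-p[3])); return np.minimum(r,8).mean()
    r=DE(cost,[(c0[0]-50,c0[0]+50),(c0[1]-50,c0[1]+50),(yaw-.5,yaw+.5),(-3,3)],seed=1,popsize=20,tol=1e-6,maxiter=300)
    return np.r_[r.x[:2],np.degrees(r.x[2]),r.x[3],r.fun,len(Q)]
E
python3 - <<'E'
from fit import *
A=load('t0');B=load('s0'); Pt=cloud('top',A[1]);Ps=cloud('side',B[1])
g=lambda u,v,z:atz('top',175+u/5.7,145+v/5.7,z)[:2]
ec=g(710,457,.055);ft=g(692,160,.07);b1=g(200,70,.055);b0=g(215,300,.05)
print(ec,ft,b0,b1)
yc=np.arctan2(*(ft-ec)[::-1]);yb=np.arctan2(*(b1-b0)[::-1]);print(np.degrees([yc,yb]))
for n,P in(('top',Pt),('side',Ps)):
    print(n,'coup',fit(n,P,coupz,(ec+ft)/2*1000,110,56,yc))
    print(n,'block',fit(n,P,blockz,b0*.55e3+b1*.45e3,110,6,yb))
E
```

```text
[ 0.3859 -0.0805] [ 0.526  -0.0759] [0.4662 0.153 ] [0.5793 0.1602]
[1.8731 3.6342]
top coup [456.3865 -76.7661   1.692   -0.8313   1.6682 801.    ]
top block [ 507.5427  163.6609    5.3531   -0.35      2.3451 2246.    ]
side coup [453.7272 -77.8975   2.1015  -0.6661   2.3159 470.    ]
side block [ 505.5528  161.6657    4.7989   -0.0458    2.7398 2106.    ]
```

Emit:
play_rows(
  increments=[
    [[395, -311.5, 0], [0, 0, 19.6], 0],
    [[395, -311.5, 0], [0, 0, 19.6], 0],
    [[395, -311.5, 0], [0, 0, 19.6], 0],
    [[395, -311.5, 0], [0, 0, 19.6], 0],
    [[395, -311.5, 0], [0, 0, 19.6], 0],
    [[395, -311.5, 0], [0, 0, 19.6], 0],
    [[395, -311.5, 0], [0, 0, 19.6], 0],
    [[395, -311.5, 0], [0, 0, 19.6], 0],
    [[395, -311.5, 0], [0, 0, 19.6], 0],
    [[395, -311.5, 0], [0, 0, 19.6], 0],
    [[395, -311.5, 0], [0, 0, 19.6], 0],
    [[395, -311.5, 0], [0, 0, 19.6], 0],
    [[395, -311.5, 0], [0, 0, 19.6], 0],
    [[395, -311.5, 60], [0, 0, 19.6], 0],
    [[395, -311.5, 60], [0, 0, 19.6], 0],
    [[395, -311.5, 60], [0, 0, 19.6], 0],
  ],
)

```text
time: 1.7
ee_pos: [0.4534, -0.0778, 0.1566]
tcp_rot: [-180.0, 0.2, 1.8]
wrist_force: [0.2, 0.6, 0.4]
opening: 0.0854
grasp_force: 0.0
```

Emit:
play_rows(
  increments=[
    [[1, 0, 40], [0, 0, 0], 0],
    [[1, 0, 75], [0, 0, 0], 0],
    [[1, 0, 101], [0, 0, 0], 0],
    [[1, 0, 101], [0, 0, 0], 0],
    [[1, 0, 101], [0, 0, 0], 0],
  ],
)

```text
time: 2.2
ee_pos: [0.4567, -0.0774, 0.0589]
tcp_rot: [180.0, -0.1, 1.9]
wrist_force: [1.0, 0.1, 1.2]
opening: 0.0852
grasp_force: 0.0
```

Emit:
play_rows(
  increments=[
    [[0, 0, 0], [0, 0, 0], 1],
    [[0, 0, 0], [0, 0, 0], 1],
    [[0, 0, 0], [0, 0, 0], 1],
    [[0, 0, 0], [0, 0, 0], 1],
    [[0, 0, 0], [0, 0, 0], 1],
    [[0, 0, 0], [0, 0, 0], 1],
    [[0, 0, 0], [0, 0, 0], 1],
    [[0, 0, 0], [0, 0, 0], 1],
    [[0, 0, 0], [0, 0, 0], 1],
    [[0, 0, 0], [0, 0, 0], 1],
  ],
  grip_force=50,
)

```text
time: 3.2
ee_pos: [0.4576, -0.0775, 0.0591]
tcp_rot: [179.9, -0.3, 1.9]
wrist_force: [-0.8, -2.7, 14.6]
opening: -0.0001
grasp_force: 7.6
```

Run:
```python
from h import *
a,_=shot('side','s1');b,_=shot('top','t1')
x=cv2.resize(a[120:210,225:345,::-1],(600,450),interpolation=cv2.INTER_CUBIC)
y=cv2.resize(b[150:250,240:350,::-1],(495,450),interpolation=cv2.INTER_CUBIC)
cv2.imwrite('pics/c2.png',cv2.resize(np.hstack([x,y]),(800,330)))
o=telemetry.get_obs();print({k:o[k] for k in('ee_pos','tcp_rot','wrist_force','torque','opening','grasp_force','q')})
```

```text
{'ee_pos': array([ 0.45758914, -0.07751194,  0.05914745]), 'tcp_rot': array([179.89214702,  -0.25425155,   1.91977406]), 'wrist_force': array([-0.07167327, -2.7130619 , 14.71668937]), 'torque': array([-0.54664355,  0.13667149, -0.0047743 ]), 'opening': -0.000295927049711325, 'grasp_force': 7.5928645581007, 'q': array([-9.57879563e+00, -7.19819575e+00, -1.94422885e+01,  7.74852590e+01,
       -5.50051552e-02,  1.68501540e+02])}
```

View pics/c2.png

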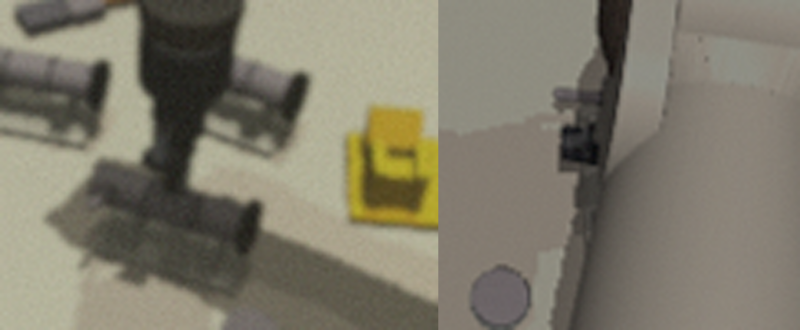

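Run:
```python
from fit import *
B=load('s1');P=cloud('side',B[1])
print(fit('side',P,coupz,(455,-77),110,56,.03))
Q=P.reshape(-1,3)*1000
for lo,hi in((36,55),(56,72),(72,90),(90,110),(110,130),(130,160)):
    m=(abs(Q[:,0]-457)<25)&(abs(Q[:,1]+77)<90)&(Q[:,2]>lo)&(Q[:,2]<hi); print(lo,hi,m.sum(),np.percentile(Q[m],[2,50,98],axis=0) if m.sum()>5 else '')
v=[proj('side',[.4576,-.0775,z]) [0] for z in(.04,.059,.113)];print(v)
a=B[0][90:230,215:355,::-1];cv2.imwrite('pics/c3.png',cv2.resize(a,(600,600),interpolation=cv2.INTER_CUBIC))
T=load('t1')[1];R=cloud('top',T)[150:215,262:305,2]*1000;print(R[::3,::2].astype(int))
```

```text
[453.8508 -77.9376   1.6574  -0.6642   3.0792 500.    ]
36 55 31 [[433.6705 -66.4102  40.016 ]
 [460.1536 -62.602   50.7615]
 [481.5623 -50.6513  54.2538]]
56 72 107 [[433.7981 -86.9564  56.6959]
 [457.0159 -66.3637  66.7644]
 [481.4923 -59.6019  71.7992]]
72 90 36 [[433.4958 -83.3191  72.0621]
 [449.0982 -71.9473  76.839 ]
 [478.1151 -63.4118  89.8495]]
90 110 23 [[444.5701 -84.0028  90.2784]
 [450.176  -65.173   95.924 ]
 [466.74   -62.0569 105.2967]]
110 130 18 [[442.2026 -83.1797 112.7628]
 [443.9682 -63.7111 122.178 ]
 [455.786  -45.3089 127.6007]]
130 160 72 [[438.4676 -94.9093 131.2449]
 [444.8495 -60.9888 144.8059]
 [471.7649 -16.512  159.1465]]
[array([271.3889, 178.4192]), array([271.7326, 174.3542]), array([272.7553, 162.2357])]
[[  -1    2    0   -2    0   -2   -3    0    0    1    1   -2   -1  491
   521  526  532  539  552  556  555  554]
 [  -4   -4   -2   -1    0    0    0    0    0    4    0   -1    1  504
   520  525  530  537  554  556  557  555]
 [  -3    0    0    1    0    0   -2   -2    0   -1    0   -1   -2  508
   516  523  527  535  555  556  556  555]
 [   
[... 1480 characters left out ...]
546  547]
 [   0   -2   -5    0   -1    0   -1    0    2  143  147  147  143  475
   522  535  532  537  543  545  548  552]
 [  -1    0   -2    0    0    0   -3    1    0   -2    0    9    8  485
   527  526  536  538  545  546  549  553]
 [  -1   -4    0    0    1    3    0    0    0    0   -5   11    9  495
   519  531  537  542  548  549  552  554]
 [  -2    0    0    1   -2    0    0   -1    0    0    0    9    9   10
  1043  536  540  545  548  550  554  556]
 [  -3    0   -1   -1    0    0   -1    0    1    0   -1    5   10   10
   531  539  543  546  552  554  556  559]
 [  -1   -2    0    1   -1   -1   -1   -2    0   -1    0    9   10  525
   535  540  546  549  552  555  558  557]]
```

View pics/c3.png

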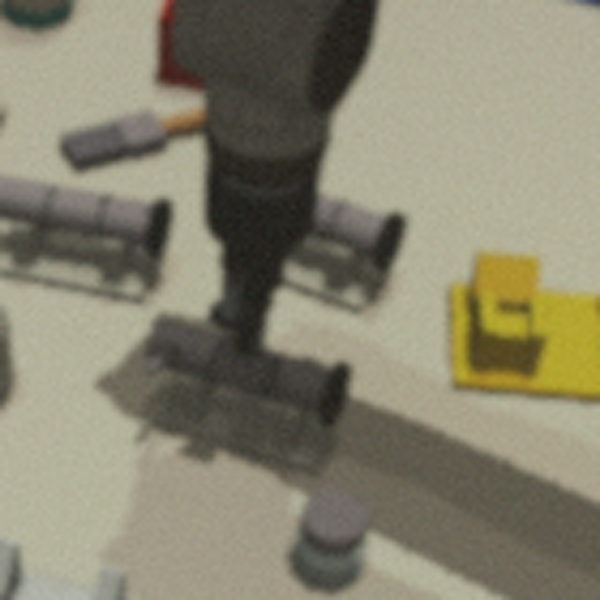

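The coupler hasn't moved. The closed fingers ended up on top of the barrel: the tips show at about z = 76 mm, while telemetry implies 40 mm. Joint 6 also needs the half-turn grasp to reach the groove. I'll lift, turn, and measure where the fingertips really are.

Emit:
play_rows(
  increments=[
    [[0, 0, -50], [0, 0, 0], 1],
    [[0, 0, -100], [0, 0, 0], 1],
    [[0, 0, -100], [0, 0, -170], 1],
    [[0, 0, -100], [0, 0, -170], 1],
    [[0, 0, -100], [0, 0, -170], 1],
    [[0, 0, -100], [0, 0, -170], 1],
    [[0, 0, -100], [0, 0, -170], 1],
    [[0, 0, -100], [0, 0, -170], 1],
    [[0, 0, -100], [0, 0, -170], 1],
    [[0, 0, -100], [0, 0, -170], 1],
    [[0, 0, -100], [0, 0, -170], 1],
    [[0, 0, -100], [0, 0, -170], 1],
    [[0, 0, -100], [0, 0, -170], 1],
    [[0, 0, -100], [0, 0, -170], 1],
    [[0, 0, -100], [0, 0, -180], 1],
    [[0, 0, -100], [0, 0, -180], 1],
    [[0, 0, -100], [0, 0, -180], 1],
    [[0, 0, -100], [0, 0, -180], 1],
    [[0, 0, -100], [0, 0, -180], 1],
    [[0, 0, -100], [0, 0, -180], 1],
  ],
)

```text
time: 5.3
ee_pos: [0.4559, -0.0768, 0.1567]
tcp_rot: [-180.0, -0.0, 157.0]
wrist_force: [0.0, -0.3, 0.6]
opening: -0.0004
grasp_force: 0.0
```

Run:
```python
from fit import *
a,d=shot('side','s2');P=cloud('side',d)
o=telemetry.get_obs();print({k:o[k] for k in('ee_pos','tcp_rot','wrist_force','opening','grasp_force','q')})
print(fit('side',P,coupz,(455,-77),110,56,.03))
Q=P.reshape(-1,3)*1000
for lo in range(80,260,10):
    m=(abs(Q[:,0]-457)<80)&(abs(Q[:,1]+77)<80)&(Q[:,2]>lo)&(Q[:,2]<lo+10); print(lo,m.sum(),np.percentile(Q[m],[5,50,95],axis=0)[:,:2].ravel() if m.sum()>5 else '')
e=o['ee_pos'];print([proj('side',e+[0,0,z])[0] for z in(-.019,0,.054)])
cv2.imwrite('pics/c4.png',cv2.resize(a[90:210,215:335,::-1],(600,600),interpolation=cv2.INTER_CUBIC))
```

```text
{'ee_pos': array([ 0.4559, -0.0768,  0.1567]), 'tcp_rot': array([179.9995,  -0.0044, 157.5216]), 'wrist_force': array([ 0.2591, -0.332 ,  0.6909]), 'opening': -0.00011096210813840853, 'grasp_force': 0.0, 'q': array([-9.5632, -7.8172, -9.2148, 88.6066,  0.0015, 12.9151])}
[454.268  -78.0274   2.2393  -0.8348   2.6078 475.    ]
80 11 [384.4279 -79.0133 504.585  -33.1148 510.4923 -18.3226]
90 6 [503.6192 -22.4471 506.7303 -17.7903 510.3817 -16.3827]
100 0 
110 0 
120 0 
130 0 
140 0 
150 0 
160 0 
170 9 [442.8229 -76.5635 448.2653 -69.707  458.4882 -65.1433]
180 24 [442.6078 -85.4746 448.0462 -66.8118 462.5857 -64.178 ]
190 26 [443.265  -83.7988 451.3437 -66.9758 463.1475 -62.6105]
200 18 [441.3648 -79.2238 446.5248 -70.145  453.8602 -61.2613]
210 26 [434.7539 -95.4758 445.8918 -71.04   458.0229 -47.0235]
220 59 [ 432.8298 -102.2079  451.17    -68.463   468.4662  -43.8147]
230 58 [ 430.2734 -110.4629  448.3557  -65.5204  469.5539  -34.8925]
240 51 [ 427.8827 -115.8507  440.9619  -76.3887  463.6435  -29.631 ]
250 87 [ 425.0913 -120.6203  445.2057  -56.9369  474.8553  -20.2021]
[array([273.6813, 156.6928]), array([274.0763, 152.0669]), array([275.2546, 138.2398])]
```

View pics/c4.png

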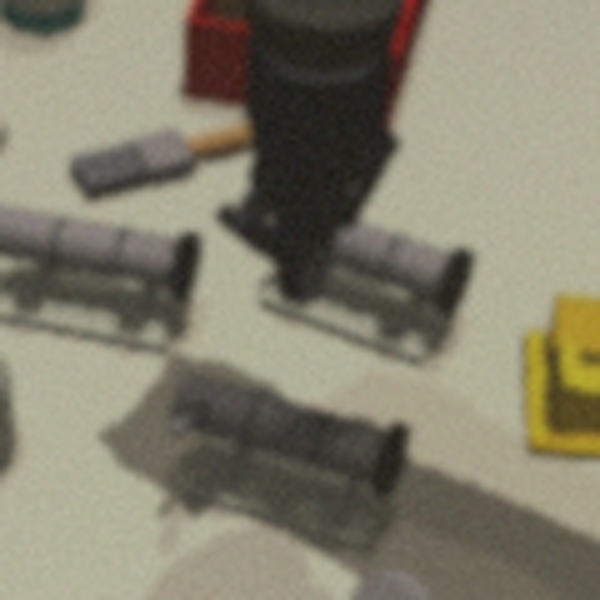

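The real tip height is reported TCP + 14 mm, about 33 mm higher than stated; the contact force and both depth readings agree. I'll finish the turn, open, lower partway and re-measure the open fingers.

Emit:
play_rows(
  increments=[
    [[0, 0, 0], [0, 0, -24.4], 0],
    [[0, 0, 0], [0, 0, -24.4], 0],
    [[0, 0, 0], [0, 0, -24.4], 0],
    [[0, 0, 40], [0, 0, -24.4], 0],
    [[0, 0, 80], [0, 0, -24.4], 0],
    [[0, 0, 80], [0, 0, -24.4], 0],
    [[0, 0, 80], [0, 0, -24.4], 0],
    [[0, 0, 80], [0, 0, -24.4], 0],
  ],
)

```text
time: 6.15
ee_pos: [0.4571, -0.077, 0.079]
tcp_rot: [-180.0, 0.2, -179.0]
wrist_force: [0.1, -0.2, 0.4]
opening: 0.0852
grasp_force: 0.0
```

Run:
```python
from fit import *
a,d=shot('side','s3');P=cloud('side',d)
o=telemetry.get_obs();print({k:o[k] for k in('ee_pos','tcp_rot','wrist_force','opening','q')})
Q=P.reshape(-1,3)*1000
for lo in range(80,220,10):
    m=(abs(Q[:,0]-457)<60)&(abs(Q[:,1]+77)<80)&(Q[:,2]>lo)&(Q[:,2]<lo+10)
    m&=~((abs(Q[:,0]-510)<12)&(Q[:,2]<100))
    if m.sum()<5: continue
    N=Q[m]; f=N[N[:,1]>-60]; g=N[N[:,1]<-60]
    print(lo,len(f),len(g),*[np.percentile(k,[5,50,95],axis=0)[:,:2].T.ravel() for k in(f,g) if len(k)>3])
cv2.imwrite('pics/c5.png',cv2.resize(a[100:210,205:335,::-1],(709,600),interpolation=cv2.INTER_CUBIC))
```

```text
{'ee_pos': array([ 0.4572, -0.077 ,  0.0791]), 'tcp_rot': array([-179.9674,    0.182 , -179.0106]), 'wrist_force': array([-0.5295, -0.314 ,  0.4199]), 'opening': 0.08504659588387732, 'q': array([ -9.5661,  -7.516 , -17.5137,  79.8173,   0.0013, -10.5554])}
100 4 3 [444.7984 447.8402 449.5628 -30.6429 -29.4812 -27.3799]
110 13 11 [444.0841 451.1972 459.7245 -36.7154 -25.1549 -21.5237] [ 445.337   449.1752  455.5441 -125.3235 -121.1636 -118.8389]
120 15 7 [444.1437 448.7701 462.4718 -31.3363 -24.869  -19.6078] [ 446.3938  450.4545  453.2528 -124.1914 -120.1254 -117.3825]
130 13 7 [443.7884 449.5979 459.5601 -32.0926 -22.2644 -19.3989] [ 444.8414  448.6268  451.0594 -122.8472 -120.7906 -118.7579]
140 4 3 [442.9084 443.5744 444.1138 -34.7473 -29.9176 -23.4014]
150 30 3 [442.3718 452.5753 463.6631 -31.0782  -8.2052  -2.475 ]
160 35 3 [440.6251 448.2354 463.6962 -40.4906  -9.9164  -3.3302]
170 36 2 [437.8456 443.8715 463.6323 -51.6454 -34.104   -3.8736]
180 46 3 [437.5438 449.14   469.0147 -54.5806 -10.5215  -4.8849]
190 55 11 [437.918  447.2893 471.2337 -57.3588 -17.8051  -6.9398] [435.0781 438.1237 473.3551 -76.5055 -62.3166 -61.0066]
200 67 5 [442.8473 453.0792 463.4316 -42.9078 -18.5445  -8.1059] [436.6231 443.368  444.6475 -67.0312 -63.2384 -61.8561]
210 36 0 [443.5733 452.4822 464.5431 -46.3807 -39.3855 -10.5961]
```

View pics/c5.png

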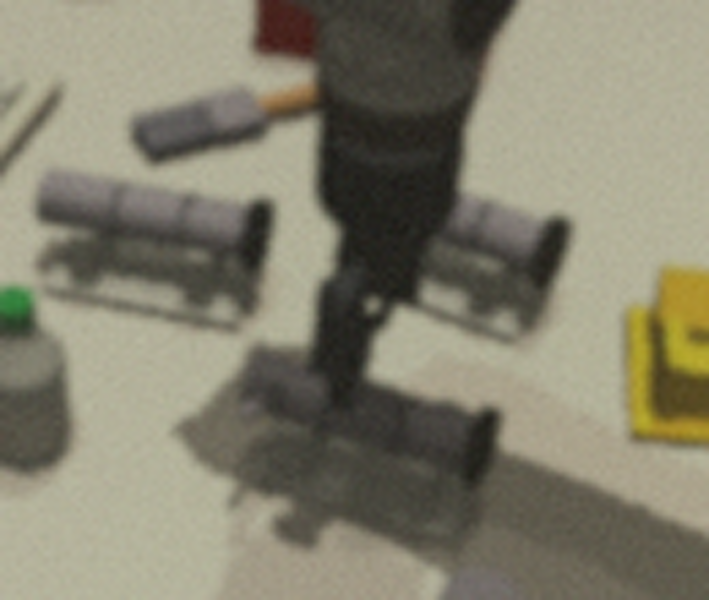

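Open fingers measure: tips at z≈105 (reported TCP + 26), and they straddle the barrel evenly, at y −20 and −120 with x≈453. So x and y are right, and only z is about 33 mm off. I'll descend a further 56 mm and grip.

Emit:
play_rows(
  increments=[
    [[0, 0, 25], [0, 0, 0], 0],
    [[0, 0, 42], [0, 0, 0], 0],
    [[0, 0, 56], [0, 0, 0], 0],
    [[0, 0, 56], [0, 0, 0], 0],
    [[0, 0, 56], [0, 0, 0], 0],
  ],
)

```text
time: 6.7
ee_pos: [0.4564, -0.0769, 0.0216]
tcp_rot: [-180.0, 0.1, -179.0]
wrist_force: [0.4, -0.4, -0.6]
opening: 0.0854
grasp_force: 0.0
```

Emit:
play_rows(
  increments=[
    [[0, 0, 0], [0, 0, 0], 1],
    [[0, 0, 0], [0, 0, 0], 1],
    [[0, 0, 0], [0, 0, 0], 1],
    [[0, 0, 0], [0, 0, 0], 1],
    [[0, 0, 0], [0, 0, 0], 1],
    [[0, 0, 0], [0, 0, 0], 1],
    [[0, 0, 0], [0, 0, 0], 1],
  ],
  grip_force=50,
)

```text
time: 7.4
ee_pos: [0.4565, -0.0782, 0.0216]
tcp_rot: [-179.8, 0.1, -179.0]
wrist_force: [-2.1, -9.1, 5.1]
opening: 0.0344
grasp_force: 49.6
```

Gripped at a 34 mm opening. Next I lift, carry and hover 20 mm above the groove.

Emit:
play_rows(
  increments=[
    [[0, 0, -40], [0, 0, 0], 1],
    [[0, 0, -85], [0, 0, 0], 1],
    [[0, 0, -120], [0, 0, 0], 1],
    [[-10, 40, -135], [0, 0, 0], 1],
    [[-20, 80, -135], [0, 0, -2], 1],
    [[-30, 120, -135], [0, 0, -3.8], 1],
    [[-40, 160, -135], [0, 0, -3.8], 1],
    [[-50, 200, -135], [0, 0, -3.8], 1],
    [[-55.7, 239.4, -135], [0, 0, -3.8], 1],
    [[-55.7, 239.4, -135], [0, 0, -3.8], 1],
    [[-55.7, 239.4, -100], [0, 0, -3.8], 1],
    [[-55.7, 239.4, -70], [0, 0, -3.8], 1],
    [[-55.7, 239.4, -40], [0, 0, -3.8], 1],
    [[-55.7, 239.4, -20], [0, 0, -3.8], 1],
    [[-55.7, 239.4, -20], [0, 0, -3.8], 1],
    [[-55.7, 239.4, -20], [0, 0, -3.8], 1],
  ],
)

```text
time: 9.0
ee_pos: [0.5072, 0.1631, 0.0411]
tcp_rot: [-180.0, -0.0, -175.2]
wrist_force: [0.2, -0.3, -2.7]
opening: 0.0345
grasp_force: 51.5
```

Run:
```python
from fit import *
a,d=shot('side','s4');t,e=shot('top','t4')
o=telemetry.get_obs();print({k:o[k] for k in('ee_pos','tcp_rot','wrist_force','opening','q')})
for n,D in(('side',d),('top',e)):
    P=cloud(n,D).copy(); P[...,2]-=.02
    Q=P.reshape(-1,3)
    P2=P.copy(); P2[(P2[...,2]>.1)|(P2[...,2]<.048)]=9
    print(n,fit(n,P2,coupz,(507,163),110,56,.09))
x=cv2.resize(a[180:280,175:275,::-1],(400,400),interpolation=cv2.INTER_CUBIC)
y=cv2.resize(t[140:225,170:255,::-1],(400,400),interpolation=cv2.INTER_CUBIC)
cv2.imwrite('pics/c6.png',np.hstack([x,y]))
```

```text
{'ee_pos': array([0.5081, 0.1636, 0.0422]), 'tcp_rot': array([ 179.9772,    0.1088, -175.182 ]), 'wrist_force': array([-0.1671, -0.789 , -3.8789]), 'opening': 0.034725099078405514, 'q': array([ 17.8437,   2.9389, -11.5012,  75.4487,  -0.0023,  13.0257])}
side [505.009  163.2794   5.5608  -1.1384   2.7174 584.    ]
top [545.6    185.3817  14.5639   2.8875      nan   0.    ]fit.py:26: RuntimeWarning: Mean of empty slice.
  r=np.where(np.isnan(z),8,np.abs(Q[:,2]-z-p[3])); return np.minimum(r,8).mean()
  ret = ret.dtype.type(ret / rcount)
```

View pics/c6.png

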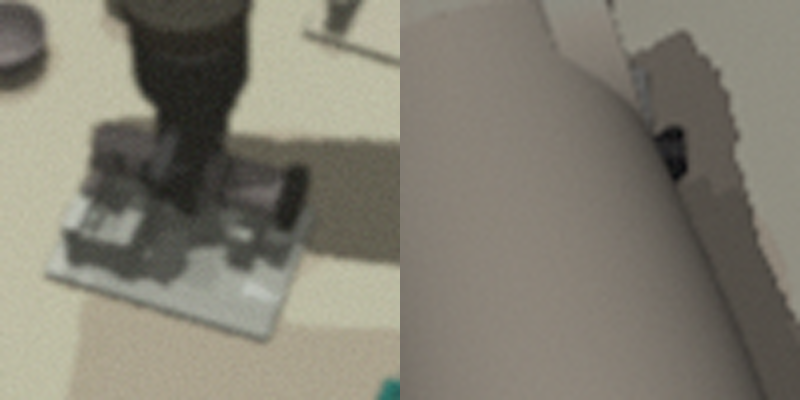

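The side view shows the coupler above the block (barrel from about (110,150) to the eyecup at (293,195)), with the post over the notch. The fit is within 2 mm and 1° of the groove. Lowering now.

Emit:
play_rows(
  increments=[
    [[0, -1, 10], [0, 0, 0.5], 1],
    [[0, -1, 16], [0, 0, 0.5], 1],
    [[0, -1, 19], [0, 0, 0.5], 1],
    [[0, -1, 19], [0, 0, 0.5], 1],
    [[0, -1, 19], [0, 0, 0.5], 1],
  ],
)

```text
time: 9.6
ee_pos: [0.5073, 0.1625, 0.022]
tcp_rot: [-180.0, 0.0, -175.6]
wrist_force: [-3.6, -1.9, 2.3]
opening: 0.0349
grasp_force: 52.5
```

Emit:
play_rows(
  increments=[
    [[0, 0, 0.7], [0, 0, 0], 1],
    [[0, 0, 0.7], [0, 0, 0], 1],
  ],
)

```text
time: 9.8
ee_pos: [0.5074, 0.1625, 0.0219]
tcp_rot: [-180.0, 0.0, -175.7]
wrist_force: [-5.4, -3.2, 8.9]
opening: 0.0345
grasp_force: 53.4
```

Emit:
play_rows(
  increments=[
    [[0, 0, 0], [0, 0, 0], 0.5],
    [[0, 0, 0], [0, 0, 0], 0.4],
    [[0, 0, 0], [0, 0, 0], 0],
    [[0, 0, 0], [0, 0, 0], 0],
    [[0, 0, 0], [0, 0, 0], 0],
    [[0, 0, 0], [0, 0, 0], 0],
    [[0, 0, -30], [0, 0, 0], 0],
    [[0, 0, -70], [0, 0, 0], 0],
    [[0, 0, -110], [0, 0, 0], 0],
    [[0, 0, -110], [0, 0, 0], 0],
  ],
)

```text
time: 10.8
ee_pos: [0.5097, 0.1632, 0.1368]
tcp_rot: [179.9, 0.5, -175.7]
wrist_force: [-0.1, 0.5, -0.1]
opening: 0.0852
grasp_force: 0.0
```

Run:
```python
from fit import *
a,d=shot('side','s5');P=cloud('side',d)
o=telemetry.get_obs();print({k:o[k] for k in('ee_pos','tcp_rot','wrist_force','opening')})
P[P[...,2]>.1]=9
print(fit('side',P,coupz,(507,163),110,60,.09))
cv2.imwrite('pics/c7.png',cv2.resize(a[180:280,165:275,::-1],(660,600),interpolation=cv2.INTER_CUBIC))
```

```text
{'ee_pos': array([0.5089, 0.163 , 0.1338]), 'tcp_rot': array([ 179.9313,    0.2818, -175.6708]), 'wrist_force': array([ 0.4605,  0.6317, -0.8202]), 'opening': 0.08519863070193091}
[505.2772 161.8121   5.4913  -0.1275   2.0274 620.    ]
```

View pics/c7.png

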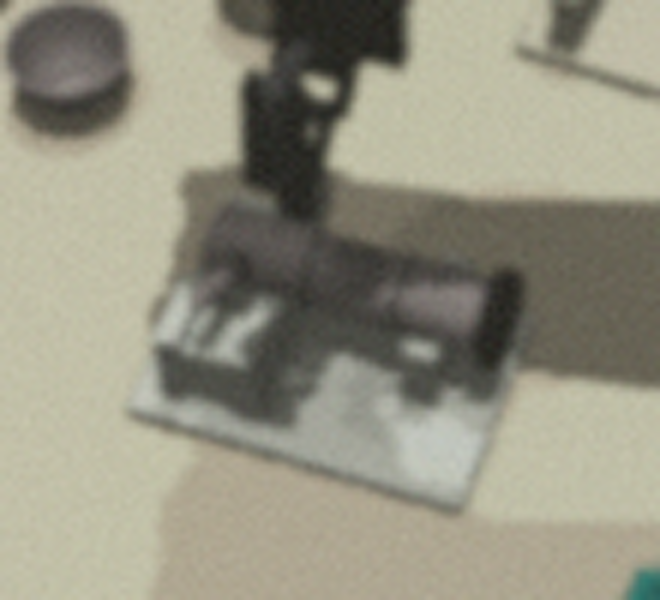

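In place: the side fit gives (505.3, 161.8, 5.5°) against the groove's (505.6, 161.7, ~5°). The post lies raised over the notch near (210,285). Next: close the fingers, turn 90°, and hover over the post at groove x=55, y=34.

Emit:
play_rows(
  increments=[
    [[0, 0, 0], [0, 0, -90.6], 1],
    [[0, 0, 0], [0, 0, -90.6], 1],
    [[0, 0, 0], [0, 0, -90.6], 1],
    [[0, 0, 0], [0, 0, -90.6], 1],
    [[-20, 15, 0], [0, 0, -90.6], 1],
    [[-54.4, 35, 0], [0, 0, -90.6], 1],
    [[-54.4, 35, 0], [0, 0, -90.6], 1],
    [[-54.4, 35, 0], [0, 0, -90.6], 1],
    [[-54.4, 35, 0], [0, 0, -90.6], 1],
    [[-54.4, 35, 0], [0, 0, -90.6], 1],
    [[-54.4, 35, 20], [0, 0, -90.6], 1],
    [[-54.4, 35, 40], [0, 0, -90.6], 1],
    [[-54.4, 35, 40], [0, 0, -90.6], 1],
    [[-54.4, 35, 40], [0, 0, -90.6], 1],
  ],
)

```text
time: 12.25
ee_pos: [0.5585, 0.2013, 0.0902]
tcp_rot: [179.9, -0.0, -85.1]
wrist_force: [-0.1, -0.1, 0.5]
opening: 0.0
grasp_force: 0.0
```

Run:
```python
from fit import *
a,d=shot('side','s6');P=cloud('side',d);Q=P.reshape(-1,3)*1000
o=telemetry.get_obs();print({k:o[k] for k in('ee_pos','tcp_rot','wrist_force','opening')})
for lo in range(76,150,6):
    m=(abs(Q[:,0]-559)<45)&(abs(Q[:,1]-201)<45)&(Q[:,2]>lo)&(Q[:,2]<lo+6)
    if m.sum()>4: print(lo,m.sum(),np.percentile(Q[m],[5,50,95],axis=0)[:,:2].T.ravel())
g=np.array([.5056,.1617]);t=np.radians(5.2);c,s=np.cos(t),np.sin(t)
print('press point side frame',g+[c*.055-s*.034,s*.055+c*.034])
```

```text
{'ee_pos': array([0.559 , 0.2015, 0.0912]), 'tcp_rot': array([179.9885,  -0.0032, -85.0849]), 'wrist_force': array([ 0.404, -0.853,  0.285]), 'opening': -6.343732576327957e-05}
76 7 [552.1942 554.9664 559.6567 193.5686 201.1746 206.5835]
82 9 [551.334  554.4831 558.4825 201.6931 207.4677 217.7262]
88 13 [550.661  554.1556 557.6844 214.1266 222.1172 226.1169]
106 5 [550.3651 557.1508 562.0347 208.3347 211.2947 211.947 ]
112 12 [545.1394 550.0926 563.8837 198.2223 209.4306 213.1551]
118 17 [543.4354 550.2868 568.6356 194.3506 209.5946 213.0039]
124 14 [543.7292 549.4718 563.0533 199.165  208.1249 211.793 ]
130 14 [543.054  557.3715 568.4365 204.8609 210.4363 213.0222]
136 12 [543.5134 552.1859 561.0178 204.9203 208.8978 212.17  ]
142 10 [546.2817 562.1589 576.2631 206.8941 211.2216 214.007 ]
148 31 [528.5436 551.72   580.2968 199.9533 211.9119 214.9247]
press point side frame [0.5573 0.2005]
```

Emit:
play_rows(
  increments=[
    [[0, 0, 8], [0, 0, 0], 1],
    [[0, 0, 15], [0, 0, 0], 1],
    [[0, 0, 18], [0, 0, 0], 1],
    [[0, 0, 21], [0, 0, 0], 1],
    [[0, 0, 24], [0, 0, 0], 1],
    [[0, 0, 24], [0, 0, 0], 1],
  ],
)

```text
time: 12.9
ee_pos: [0.559, 0.2015, 0.0667]
tcp_rot: [180.0, -0.0, -85.1]
wrist_force: [0.5, -0.0, 0.2]
opening: 0.0
grasp_force: 0.2
```

Emit:
play_rows(
  increments=[
    [[0, 0, 2], [0, 0, 0], 1],
    [[0, 0, 4], [0, 0, 0], 1],
    [[0, 0, 6], [0, 0, 0], 1],
    [[0, 0, 8], [0, 0, 0], 1],
    [[0, 0, 8], [0, 0, 0], 1],
  ],
)

```text
time: 13.4
ee_pos: [0.5589, 0.2015, 0.0586]
tcp_rot: [180.0, -0.0, -85.1]
wrist_force: [0.1, 0.1, 0.9]
opening: 0.0001
grasp_force: 0.4
```

Emit:
play_rows(
  increments=[
    [[0, 0, 2], [0, 0, 0], 1],
    [[0, 0, 4], [0, 0, 0], 1],
    [[0, 0, 6], [0, 0, 0], 1],
    [[0, 0, 6], [0, 0, 0], 1],
  ],
)

```text
time: 13.8
ee_pos: [0.5589, 0.2015, 0.0526]
tcp_rot: [180.0, -0.0, -85.1]
wrist_force: [0.8, 0.4, -0.0]
opening: -0.0
grasp_force: 0.4
```

```bash
cat > post.py <<'E'
from fit import *
import sys
a,d=shot('side',sys.argv[1]);P=cloud('side',d).reshape(-1,3)*1000
o=telemetry.get_obs();print({k:o[k] for k in('time','ee_pos','wrist_force','torque')})
g=np.array([505.6,161.7]);t=np.radians(5.2);c,s=np.cos(t),np.sin(t);D=P[:,:2]-g
x=c*D[:,0]+s*D[:,1];y=-s*D[:,0]+c*D[:,1]
for lo in(18,24,30,36,42,48,54,60,66,72):
    m=(abs(x-55)<6)&(y>lo)&(y<lo+6)&(P[:,2]<110)
    if m.sum()>1: print(lo,m.sum(),np.c_[x,y,P[:,2]][m].mean(0),P[m,2].max())
E
python3 post.py s7
```

```text
{'time': 13.85, 'ee_pos': array([0.5589, 0.2014, 0.0527]), 'wrist_force': array([ 0.5662, -0.0747, -0.7355]), 'torque': array([ 0.0559, -0.0256, -0.0124])}
30 2 [52.8848 32.4956 51.6136] 57.13769965449059
36 6 [52.7213 40.0796 76.8981] 109.71715530082089
42 41 [54.3488 45.417  83.6061] 108.97797231013202
48 11 [53.374  50.6356 59.0135] 69.16362551509604
54 20 [54.325  58.3948 47.726 ] 70.02066380502082
60 35 [54.7383 61.7584 33.8367] 70.89525325903578
66 13 [55.0124 68.3256 36.0032] 69.16345932422752
72 16 [54.6854 74.9821  4.2752] 11.642441540060421
```

The post has rolled with the press: its top at y≈60 is now 70 mm, down from about 92. I'll go on in small steps until the stop can be felt.

Emit:
play_rows(
  increments=[
    [[0, 0, 1], [0, 0, 0], 1],
    [[0, 0, 2], [0, 0, 0], 1],
    [[0, 0, 3], [0, 0, 0], 1],
    [[0, 0, 4], [0, 0, 0], 1],
    [[0, 0, 4], [0, 0, 0], 1],
  ],
)

```text
time: 14.35
ee_pos: [0.559, 0.2015, 0.0488]
tcp_rot: [180.0, -0.0, -85.1]
wrist_force: [-0.0, 1.5, 0.7]
opening: 0.0001
grasp_force: 0.6
```

Emit:
play_rows(
  increments=[
    [[0, 0, 1], [0, 0, 0], 1],
    [[0, 0, 1.5], [0, 0, 0], 1],
    [[0, 0, 1.5], [0, 0, 0], 1],
  ],
)

```text
time: 14.65
ee_pos: [0.5591, 0.2015, 0.0474]
tcp_rot: [-180.0, -0.0, -85.1]
wrist_force: [-0.1, 0.2, 1.3]
opening: -0.0001
grasp_force: 0.7
```

Emit:
play_rows(
  increments=[
    [[0, 0, 0.5], [0, 0, 0], 1],
    [[0, 0, 1], [0, 0, 0], 1],
    [[0, 0, 1], [0, 0, 0], 1],
  ],
)

```text
time: 14.95
ee_pos: [0.559, 0.2016, 0.0465]
tcp_rot: [-180.0, 0.0, -85.1]
wrist_force: [0.8, 2.2, 1.7]
opening: -0.0003
grasp_force: 1.0
```

```bash
python3 post.py s8
```

```text
{'time': 15.0, 'ee_pos': array([0.559 , 0.2015, 0.0465]), 'wrist_force': array([0.8896, 1.5227, 2.2584]), 'torque': array([ 0.3522, -0.0199,  0.0511])}
36 5 [54.9781 40.3695 84.9555] 106.03192607672771
42 48 [54.2962 45.4487 81.5947] 107.06855107291916
48 10 [53.308  51.1011 56.0274] 60.4129698281426
54 14 [52.3634 58.5731 40.5439] 62.58850399631341
60 31 [54.9217 61.8134 31.546 ] 63.3795895459582
66 16 [54.3032 68.604  30.4127] 60.660376635772174
72 14 [54.6332 74.8659  5.2864] 11.502881361437586
```

Still about 2° above level, by the top at 62–63 mm. Continuing in 0.5 mm steps.

Emit:
play_rows(
  increments=[
    [[0, 0, 0.5], [0, 0, 0], 1],
    [[0, 0, 0.5], [0, 0, 0], 1],
  ],
)

```text
time: 15.2
ee_pos: [0.5591, 0.2016, 0.0463]
tcp_rot: [-180.0, 0.0, -85.1]
wrist_force: [0.3, 1.4, 4.3]
opening: 0.0004
grasp_force: 2.3
```

Emit:
play_rows(
  increments=[
    [[0, 0, 0.5], [0, 0, 0], 1],
    [[0, 0, 0.5], [0, 0, 0], 1],
  ],
)

```text
time: 15.4
ee_pos: [0.5592, 0.2016, 0.0463]
tcp_rot: [-180.0, 0.0, -85.1]
wrist_force: [-2.7, 0.9, 8.0]
opening: -0.0001
grasp_force: 3.9
```

Emit:
play_rows(
  increments=[
    [[0, 0, 0.5], [0, 0, 0], 1],
    [[0, 0, 0.5], [0, 0, 0], 1],
  ],
)

```text
time: 15.6
ee_pos: [0.5592, 0.2016, 0.0462]
tcp_rot: [-179.9, 0.0, -85.1]
wrist_force: [-4.4, 0.9, 10.7]
opening: -0.0002
grasp_force: 5.3
```

Emit:
play_rows(
  increments=[
    [[0, 0, 0.8], [0, 0, 0], 1],
    [[0, 0, 0.8], [0, 0, 0], 1],
  ],
)

```text
time: 15.8
ee_pos: [0.5592, 0.2017, 0.0461]
tcp_rot: [-179.9, 0.0, -85.1]
wrist_force: [-5.0, 1.2, 14.9]
opening: 0.0001
grasp_force: 7.7
```

Emit:
play_rows(
  increments=[
    [[0, 0, -4], [0, 0, 0], 1],
    [[0, 0, -14], [0, 0, 0], 1],
    [[0, 0, -54], [0, 0, 0], 1],
    [[0, 0, -104], [0, 0, 0], 1],
    [[0, 0, -134], [0, 0, 0], 1],
    [[40, 0, -134], [0, 0, 0], 1],
    [[80, 0, -134], [0, 0, 0], 1],
    [[80, 0, -134], [0, 0, 0], 1],
  ],
)

```text
time: 16.6
ee_pos: [0.5662, 0.1181, 0.1788]
tcp_rot: [-180.0, -0.1, -85.3]
wrist_force: [-0.9, 1.3, 0.0]
opening: -0.0004
grasp_force: 0.0
```

```bash
python3 post.py s9
python3 - <<'E'
from fit import *
import fit as F
a,d=load('s9');P=cloud('side',d)
Q=P.copy();Q[Q[...,2]>.1]=9
F.np.seterr(all='ignore')
def cz(x,y):
    z=coupz(x,np.where((abs(x-55)<6)&(y>18),999,y))
    return np.where((abs(x-55)<5)&(y>18)&(y<70),60+0*y,z)
print(fit('side',Q,cz,(507,163),110,58,.09))
cv2.imwrite('pics/c8.png',cv2.resize(a[180:280,165:275,::-1],(660,600),interpolation=cv2.INTER_CUBIC))
E
```

```text
{'time': 16.65, 'ee_pos': array([0.5661, 0.1198, 0.1785]), 'wrist_force': array([0.003 , 0.3476, 0.0213]), 'torque': array([0.0716, 0.0098, 0.0455])}
18 9 [53.3443 20.3653 60.009 ] 64.82040710926137
24 9 [54.2025 27.3154 59.2187] 61.383258659118965
30 5 [52.8094 33.2816 58.6258] 61.56004444633044
36 9 [52.4749 39.0293 56.9678] 61.2865176731744
42 8 [52.9182 45.2156 58.0873] 63.63153633017853
48 6 [53.4973 50.7782 58.6076] 62.29569669745477
54 16 [54.0094 57.314  44.2759] 60.0692005366088
60 30 [54.1138 61.8373 31.9944] 63.09630375189712
66 13 [54.7359 68.2077 34.9652] 59.91026661840292
72 17 [54.3225 74.7444  4.4189] 12.809881824615008
[504.9479 162.2339   5.5501  -0.2916   2.4716 711.    ]
```

View pics/c8.png

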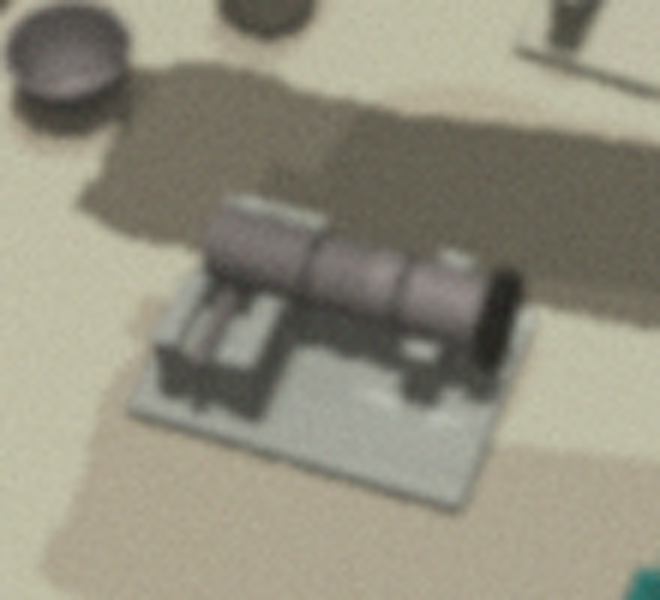

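The picture shows the post lying flat in the notch, from about (240,290) to (200,355). Its top is level at about 60 mm along its whole length, the barrel is seated in both supports, and the robot is clear.

```bash
python3 -c "
from workcell import workorder; print(workorder.job_done())"
```

```text
the job is handed in; nothing more can be done
None
```

The coupler with the light post lies in the aluminium block's groove, its post rolled level to the notch floor (stop felt, 15 N at the end); I handed the job in at about 17 s with the robot clear, after one missed first grasp that left the coupler in place.

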